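Gauge a plate clamp's hidden gap with a stepped comb gauge

ROBOT

A 6-joint arm with a two-finger parallel gripper is mounted at the origin on a cart in front of the work surface, level with it; the furniture and walls round the work are solid. World frame = base frame: x ahead of the robot, y to its left, z up, the work surface at z = 0. Lengths are in m, angles in rad, forces in N, time in s.
With the tool pointing down it reaches from about 0.35 to 0.775 m from the base axis. Payload 5.5 kg.
Tool frame: the origin (TCP) lies on the front face of the gripper's body, between the roots of the fingers; the fingertips stand 73 mm ahead of it and the grasp point (between the pads) lies 54 mm ahead of it; y points along the fingers, z is the direction in which the jaws open and shut, and the axes are right-handed (so a half turn about y gives the same grasp; the last joint's range is limited). The gripper opens to 85 mm and grips with 20 to 120 N. Pads are 22 mm wide; open, the fingers measure 114 mm over their backs; the gripper's body (76 mm by 85 mm) begins 54 mm behind the grasp point. The pads swing forward as they close: fully open they stand 13 mm farther back than shut.
Start: joints at [-1.255, 0.313, 0.046, 1.304, 0, 1.431], TCP at [0.253, -0.516, 0.304] pointing down, gripper open.
Joint ranges: [-2.76, 2.76], [-0.86, 1.69], [-1.03, 1.26], [-2.2, 2.34], [-1.47, 1.5], [-3.14, 3.14]. Speed limits (rad/s): [2.57, 2.57, 3.14, 3.14, 3.14, 3.14].

INTERFACE

Orientations are given as a rotation vector (axis times angle).
In Python, from plant import manip gives the robot as it stands.
- The arm moves only by the shell command python3 -m creep 'ROWS' [FORCE]. ROWS is JSON, a list of rows, each a list of 7 numbers: the gripper command: -1 is shut, 1 is fully open, values between are in proportion, then the shift along the tool's x, y, z in m, then the turn, a rotation vector about the tool's x, y, z in degrees. A call has 1 to 12 rows; each row shifts and turns the pose as measured when the row begins, along the tool's axes as they then stand; what a row does not reach is not made up. A row lasts 1/12 s, in which the tool goes at most 41.7 mm and 7.16 degrees, less where a joint would pass 70% of its speed; a pose out of reach is approached as far as the arm can. A call is refused whole if a number of a shift passes 0.0417 or a number of a turn 7.16, either way. A call with a gripper value outside its range is refused whole. The fingers move at their own pace and stop on an object; FORCE is the grip in N (left out, the last holds). Time passes only in rows, so rows that do not move let the fingers close. It gives the time, the measured TCP pose, the force and the opening at its end, in the units of the state.
- manip.observe(): the state, without advancing time (a new reading comes with each control period).
- manip.read_camera(name): name is "scene" or "top" or "wrist"; returns a dict with "pixels" (420x560x3 uint8, blue, green, red), "depth" (420x560 float32, m along the optical axis (not along the pixel's ray), 0 where there is no reading), "vfov" (degrees; the focal length in pixels is half the picture's height over the tangent of half this angle, whatever the lens; pixels are square), "cx", "cy" (the principal point, pixels), "rvec" (rotation vector, rad) and "tvec" (3), from world to camera coordinates, as OpenCV has them. Camera axes: x right, y down, z forward; pixel columns grow to the right and rows downward; lengths in m; the calibration is good to about 2 mm. The wrist camera is an equidistant fisheye: a pixel r from the principal point sees the ray r / f radians off the axis. A picture is of the moment at which its call begins.
- manip.sign_off(): hands the job in, once; it reports no verdict.
The state is a dict: "clock": time; "joint_positions": joint angles; "joint_vel": joint speeds; "tau": joint torques, N m; "tcp_pos": TCP position; "tcp_rot": TCP orientation; "contact_force": force on the tool from outside, world axes, zero at the start; "torque": the same for the moment, N m; "grip_width": finger opening in m.
Only numpy, scipy, OpenCV 4.12 (cv2) and the standard library are available. Lean on these libraries where they do the work, as an engineer would, in place of code of your own. Each camera call takes 0.05 s, during which the arm holds its last target.

TASK

Find the gap of the plate clamp with the blue comb gauge: take the gauge from its stand and gently try its leaves in the clamp's mouth one after another from the thinnest up, each well down into the gap, until one binds. Leave the gauge standing upright in the clamp on that first binding leaf, pushed fully home until its bar meets the top of the clamp, and let go. Never force the sprung jaw with a leaf that is too thick, and leave the dish, the vial and the note pad alone.

Things in the scene. Friction and masses are not known exactly. Their poses are not given: they have to be found in the camera images.
- gauge: Blue comb gauge, 108 x 26 x 94 mm, 90 g, loose, upright in the stand. Origin: mid length, at the level of the leaf tips; x along the comb, z up. Bar 108 x 26 x 10 mm at z 42 to 52 mm. Under it four leaves, 14 mm wide (x), 42 mm long, flush on the -y side (y = -6.5 mm): white 4 mm thick at x = -42, yellow 7 at -14, green 10 at +14, red 13 mm at +42 mm.
- gauge_grip (a point): Where to grip the gauge, across y: its handle, 40 (x) x 16 (y) mm, z 52 to 94 mm above the leaf tips, centred on the gauge's origin. This point is 76 mm above the tips. Axes as the gauge.
- leaf_a (a point): Tip of the white leaf (4 mm, thinnest): middle of its width, at the tip, on the flush -y face. Axes as the gauge.
- leaf_b (a point): The same point of the yellow leaf (7 mm).
- leaf_c (a point): The same point of the green leaf (10 mm).
- leaf_d (a point): The same point of the red leaf (13 mm, thickest).
- stand: Grey channel that holds the gauge, fixed: foot 136 (x) x 60 (y) x 8 mm, two 8 mm walls up to z = 50 mm with a 17 mm wide channel between them along x, open at the ends. The leaf tips stand on its floor at z = 8 mm. Origin: centre of its underside.
- clamp: Grey plate clamp, fixed, on a foot 90 (x) x 110 mm (y -47 to 63), 12 mm thick. Its housing, x -13 to 13 and y -24 to 44 mm (screw head to y 52 at z 50), is 85 mm high. Origin: on the worktop below the anvil face, mid width; z up. The mouth opens upward, x -10 to 10, y 0 to 17 mm. The anvil is the fixed upright face at y = 0 looking to +y, its top 6 mm sloped back 2.2 mm as a lead-in.
- clamp_mouth (a point): Point at the housing top (z = 85 mm), mid width, in the plane of the anvil face; axes as the clamp. With its flush face to the anvil a leaf goes straight down here; the other leaves hang outside the housing.
- anvil_foot (a point): Point on the anvil face, mid width, z = 43 mm: where the leaf tip's flush edge is when the leaf is fully home (bar sitting on the housing top, leaf 42 mm deep). Axes as the clamp.
- jaw (a joint): Sprung jaw facing the anvil, under the hood: how far it is pushed back from rest, m, 0 to 0.009; 0 whatever the gap. Steep lead-in at z 72 to 60 mm, upright below. Yields at 3.3 N, then 1.3 N per mm. Gap at rest unknown, 5 to 12 mm: white always slides in free; the first to bind (yellow, green or red) is 1.2 to 1.8 mm too thick, drags by 4 to 15 N, and is held when let go.
- petri: Clear covered dish, 57 mm across, 14 mm high; bystander. Origin: centre of underside.
- vial: Small vial with a yellow cap, 16 mm across, 42 mm high; bystander. Origin: centre of underside.
- notes: Block of yellow notes, 77 x 128 x 19 mm; bystander. Origin: centre of underside.
Things that resemble listed ones, but are neither listed nor needed, are in the scene too. What is shaped like the clamp but orange is not meant. Several things have the shape of the gauge; the one meant has the colours described above.

How it is judged:
On the way, in this order (a step that is already met when the one before it is completed fails the run):
1. the white (thinnest) leaf has been well down in the gap (z of leaf_a in the frame of clamp between 0.03 and 0.056 m and x of leaf_a in the frame of clamp between -0.008 and 0.008 m and y of leaf_a in the frame of clamp between -0.003 and 0.017 m), for 0.05 s.
2. then the yellow leaf has been well down in the gap (z of leaf_b in the frame of clamp between 0.03 and 0.056 m and x of leaf_b in the frame of clamp between -0.008 and 0.008 m and y of leaf_b in the frame of clamp between -0.003 and 0.017 m), for 0.05 s.
3. then either the yellow leaf, if it binds, is fully home with the jaw pushed back and the gauge let go, or else the green leaf has been well down in the gap (((z of leaf_c in the frame of clamp between 0.03 and 0.056 m and x of leaf_c in the frame of clamp between -0.008 and 0.008 m and y of leaf_c in the frame of clamp between -0.003 and 0.017 m) or ((z of leaf_b in the frame of clamp between 0.03 and 0.047 m and x of leaf_b in the frame of clamp between -0.008 and 0.008 m and y of leaf_b in the frame of clamp between -0.003 and 0.017 m) and value of joint jaw between 0.0005 and 0.0027 m and contact force between gauge and the fingers below 0.1 N))), for 0.05 s.
At the end, for the whole second after the job is handed in: The gauge stands in the clamp, within 0.12 rad of upright, at rest and let go, with its yellow, green or red leaf in the gap to within 4 mm of fully home, that leaf being the first that binds (the jaw stands 0.5 to 2.7 mm back from rest) (((z of leaf_b in the frame of clamp between 0.03 and 0.047 m and x of leaf_b in the frame of clamp between -0.008 and 0.008 m and y of leaf_b in the frame of clamp between -0.003 and 0.017 m) or (z of leaf_c in the frame of clamp between 0.03 and 0.047 m and x of leaf_c in the frame of clamp between -0.008 and 0.008 m and y of leaf_c in the frame of clamp between -0.003 and 0.017 m) or (z of leaf_d in the frame of clamp between 0.03 and 0.047 m and x of leaf_d in the frame of clamp between -0.008 and 0.008 m and y of leaf_d in the frame of clamp between -0.003 and 0.017 m)) and value of joint jaw between 0.0005 and 0.0027 m and angle between gauge's own z axis and vertical below 0.12 rad and linear speed of gauge below 0.02 m/s and contact force between gauge and the fingers below 0.1 N); the robot touches nothing.
It fails at once if the jaw is forced back more than 3.2 mm (value of joint jaw above 0.0032 m).
It fails at once if the gauge is pressed on the clamp with more than 40 N (contact force between gauge and clamp above 40 N).
It fails at once if the robot pushes on the clamp itself with more than 5 N (contact force between any of the arm, the fingers and clamp above 5 N).
It fails at once if the dish, vial or note pad is moved more than 15 mm (distance of any of petri, vial, notes from where it was at the start of the episode above 0.015 m).
It also fails if it takes over 48 s, if anything falls off the work surface, if the arm or the gripper's body presses on something with over 40 N, if the wrist force passes 120 N, or if a joint passes its speed limit or range.

## Working session

There is one attempt and no reset: what is moved stays moved. The work goes in short steps, Python scripts to look and compute and a shell command to move; the robot and the scene stay as the last step left them, time stands still between calls to the robot, and variables do not carry over. Pictures are saved under pics/ and viewed, and the job is handed in when it is done.

```bash
ls -la; mkdir -p pics; cat > h.py <<'E'
import numpy as np, cv2
from plant import manip
def cam(name,fn=None):
    c=manip.read_camera(name)
    if fn: cv2.imwrite('pics/'+fn,c['pixels'])
    np.savez('last_%s.npz'%name,**{k:np.asarray(v) for k,v in c.items()})
    return c
E
python3 - <<'E'
from h import *
print(manip.observe())
for n in ['scene','top','wrist']:
    c=cam(n,n+'0.png'); print(n,c['vfov'],c['cx'],c['cy'],c['rvec'],c['tvec'])
E
```

```text
total 12
drwxr-xr-x  3 agent agent 4096 Dec  6 14:55 .
drwxr-xr-x 23 root  root  4096 Dec  6 14:55 ..
drwxr-xr-x  2 agent agent 4096 Dec  6 14:55 pics
{'clock': 0.0, 'joint_positions': array([-1.25461398e+00,  3.14033480e-01,  4.49797086e-02,  1.30363173e+00,
       -4.20637261e-05,  1.43122224e+00]), 'joint_vel': array([ 0.0006059 ,  0.00036045, -0.00137765, -0.0007586 ,  0.0004908 ,
        0.0011924 ]), 'tau': array([-6.09965282e-04, -4.80629575e+01,  2.98531294e+01,  1.92913658e-02,
       -2.23203356e-04, -2.41269341e-06]), 'tcp_pos': array([ 0.25295501, -0.51593631,  0.30299025]), 'tcp_rot': array([-0.45668355,  1.9702473 , -1.96645242]), 'contact_force': array([-0.54944042, -0.6736858 , -0.15095453]), 'torque': array([0.0258798 , 0.04774455, 0.01413322]), 'grip_width': 0.08534076660631758}
scene 42.485603564877096 287.18323194546923 216.10301952545046 [ 1.12122801 -2.03879563  1.28260449] [0.31805908 0.28597695 0.86870859]
top 56.49171389246632 271.54216620355703 209.08392803779955 [ 2.03947194 -2.17446266  0.24043306] [0.01973723 0.5744397  0.87421564]
wrist 65.70646984690485 280.3174064357845 212.21548816397842 [-2.41639851  1.50573725  0.25679801] [-0.57471472 -0.04233533  0.38210662]
```

View pics/scene0.png

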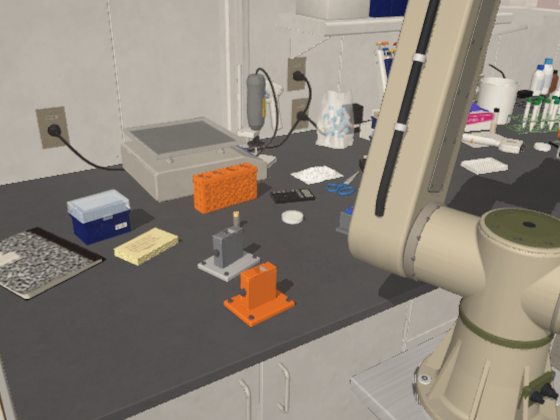

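View pics/top0.png

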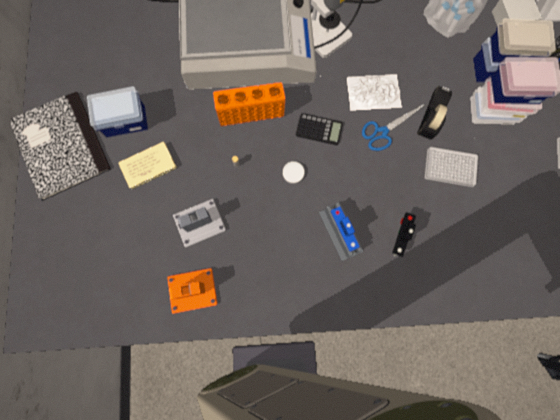

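View pics/wrist0.png

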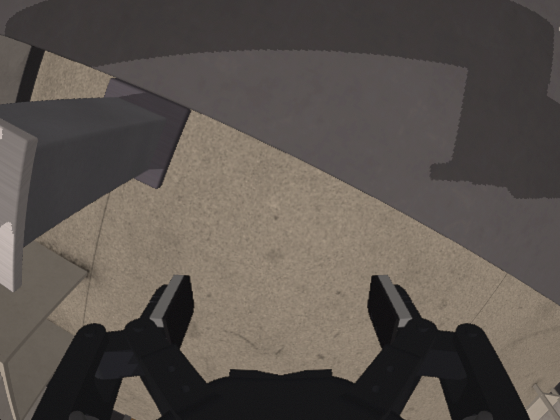

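```bash
python3 - <<'E'
from h import *
t=cv2.imread('pics/top0.png')
a=cv2.resize(t[195:270,300:430],None,fx=6,fy=6,interpolation=cv2.INTER_CUBIC)
cv2.imwrite('pics/za.png',a)
b=cv2.resize(t[140:320,110:310],None,fx=4,fy=3.3,interpolation=cv2.INTER_CUBIC)
b=cv2.resize(t[140:320,110:310],None,fx=3.3,fy=3.3,interpolation=cv2.INTER_CUBIC)
cv2.imwrite('pics/zb.png',b)
E
```

```text
(no output)
```

View pics/za.png

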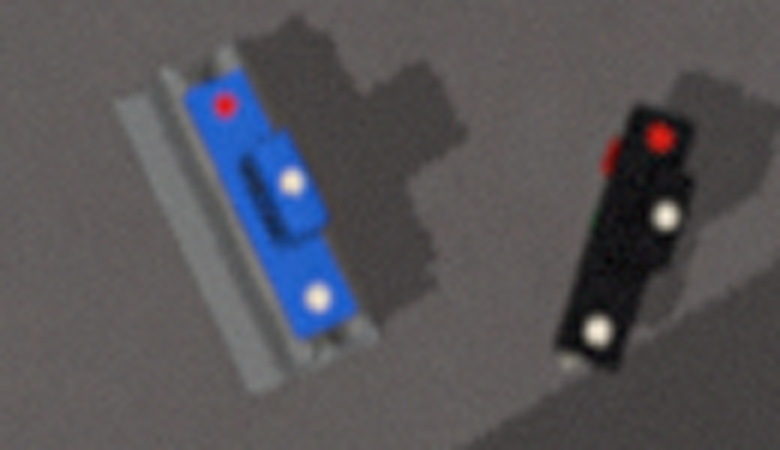

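View pics/zb.png

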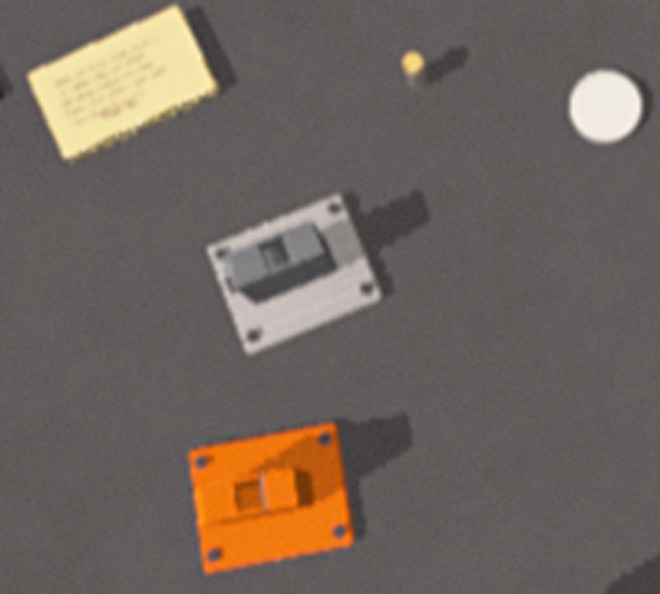

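```bash
cat >> h.py <<'E'
from scipy.spatial.transform import Rotation as Ro
def ray(c,u,v):
    f=210/np.tan(np.radians(float(c['vfov']))/2)
    x=(np.asarray(u,float)-c['cx'])/f; y=(np.asarray(v,float)-c['cy'])/f
    R=Ro.from_rotvec(c['rvec']).as_matrix(); o=-R.T@c['tvec']
    return o,f,x,y,R
def onz(c,u,v,z,fish=False):
    o,f,x,y,R=ray(c,u,v)
    if fish:
        r=np.hypot(x,y); k=np.tan(r)/r if r>1e-9 else 1.
        if r<np.pi/2: d=np.array([x*k,y*k,1.])
        else: raise ValueError
    else: d=np.array([x,y,1.])
    d=R.T@d
    return o+d*(z-o[2])/d[2]
def load(n):
    return dict(np.load('last_%s.npz'%n))
E
python3 - <<'E'
from h import *
s=manip.observe(); R=Ro.from_rotvec(s['tcp_rot']).as_matrix(); print(R.round(3))
c=load('top')
zz=lambda u,v,x0,y0,k:((u+.5)/k-.5+x0,(v+.5)/k-.5+y0)
def P(name,uv,z):
    p=onz(c,*uv,z); print(name,np.round(uv,1),p.round(4),'depthz', end=' ')
    d=c['depth'][int(round(uv[1])),int(round(uv[0]))]
    o,f,x,y,Rc=ray(c,*uv); print((o+Rc.T@(np.array([x,y,1])*d)).round(4)); return p
r=P('red',zz(226,105,300,195,6),.060)
w=P('white',zz(317,297,300,195,6),.060)
h=P('hand',zz(291,181,300,195,6),.102)
# handle top corners
for q in [(284,130),(250,160),(293,245),(328,222)]: P('hc',zz(*q,300,195,6),.102)
print('mid',(r+w)/2,np.linalg.norm(r-w),np.degrees(np.arctan2((r-w)[1],(r-w)[0])))
hs=[(226,262),(316,222),(325,264),(240,290)]
for q in hs: P('hous',zz(*q,110,140,3.3),.085)
for q in [(258,247),(283,238),(290,262),(265,270)]: P('mouth',zz(*q,110,140,3.3),.085)
for q in [(207,245),(342,194),(382,297),(247,353)]: P('foot',zz(*q,110,140,3.3),.012)
for q in [(412,62)]: P('vial',zz(*q,110,140,3.3),.042)
for q in [(606,106)]: P('dish',zz(*q,110,140,3.3),.014)
for q in [(40,75),(180,6),(217,90),(66,160)]: P('notes',zz(*q,110,140,3.3),.019)
E
```

```text
[[-0.898 -0.     0.44 ]
 [-0.44   0.001 -0.898]
 [-0.    -1.    -0.001]]
red [337.2 212.1] [ 0.5578 -0.1743  0.06  ] depthz [ 0.5578 -0.1742  0.0604]
white [352.4 244.1] [ 0.4786 -0.2022  0.06  ] depthz [ 0.4788 -0.2026  0.0581]
hand [348.1 224.8] [ 0.5183 -0.1882  0.102 ] depthz [ 0.5184 -0.1883  0.1012]
hc [346.9 216.2] [ 0.5381 -0.1876  0.102 ] depthz [ 0.5578 -0.2091 -0.0007]
hc [341.2 221.2] [ 0.5273 -0.1735  0.102 ] depthz [ 0.5298 -0.1762  0.0881]
hc [348.4 235.4] [ 0.4938 -0.1863  0.102 ] depthz [ 0.4956 -0.189   0.0892]
hc [354.2 231.6] [ 0.5017 -0.2004  0.102 ] depthz [ 0.5023 -0.2013  0.0981]
mid [ 0.51821148 -0.18827047  0.06      ] 0.08402660161268298 19.431097686635994
hous [178.1 219. ] [0.5599 0.2019 0.085 ] depthz [0.5595 0.2014 0.0872]
hous [205.4 206.9] [0.5848 0.1377 0.085 ] depthz [0.6021 0.1491 0.0131]
hous [208.1 219.7] [0.554  0.1322 0.085 ] depthz [0.5609 0.1373 0.0516]
hous [182.4 227.5] [0.5392 0.1923 0.085 ] depthz [0.5413 0.1947 0.074 ]
mouth [187.8 214.5] [0.5693 0.1792 0.085 ] depthz [0.5696 0.1794 0.0838]
mouth [195.4 211.8] [0.5747 0.1614 0.085 ] dept
[... 210 characters left out ...]
2 ] depthz [ 0.5926  0.2363 -0.0011]
foot [213.3 198.4] [0.6233 0.1286 0.012 ] depthz [ 0.6268  0.1305 -0.0012]
foot [225.4 229.7] [0.5408 0.1009 0.012 ] depthz [0.541  0.101  0.0107]
foot [184.5 246.6] [0.5046 0.2038 0.012 ] depthz [0.5061 0.2061 0.0014]
vial [234.5 158.4] [0.7163 0.0677 0.042 ] depthz [0.7169 0.0678 0.0404]
dish [293.3 171.8] [ 0.6806 -0.0802  0.014 ] depthz [ 0.6803 -0.0801  0.0149]
notes [121.8 162.4] [0.7327 0.3608 0.019 ] depthz [0.7328 0.3608 0.019 ]
notes [164.2 141.5] [0.7835 0.2511 0.019 ] depthz [ 0.7942  0.2577 -0.006 ]
notes [175.4 166.9] [0.7115 0.2225 0.019 ] depthz [0.7135 0.2238 0.0134]
notes [129.7 188.1] [0.6622 0.3394 0.019 ] depthz [0.6632 0.3406 0.0156]
```

```bash
python3 - <<'E'
from h import *
t=cv2.imread('pics/scene0.png')
cv2.imwrite('pics/zc.png',cv2.resize(t[205:325,190:310],None,fx=5,fy=5,interpolation=cv2.INTER_CUBIC))
t=cv2.imread('pics/top0.png')
cv2.imwrite('pics/zd.png',cv2.resize(t[190:255,160:240],None,fx=9,fy=9,interpolation=cv2.INTER_CUBIC))
E
```

```text
(no output)
```

View pics/zc.png

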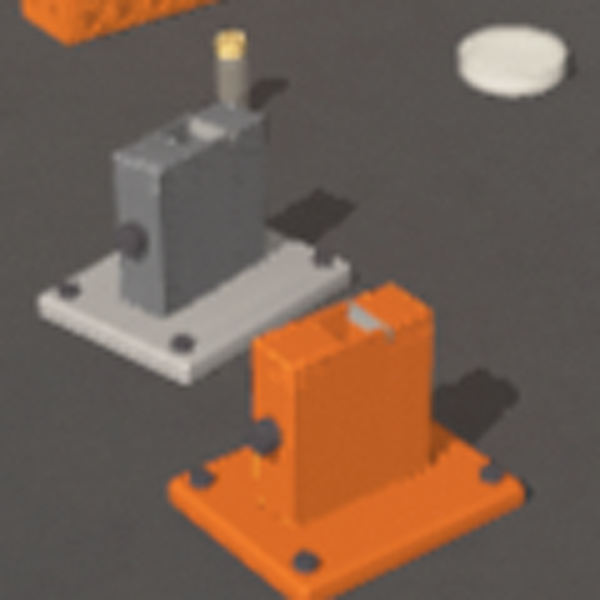

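View pics/zd.png

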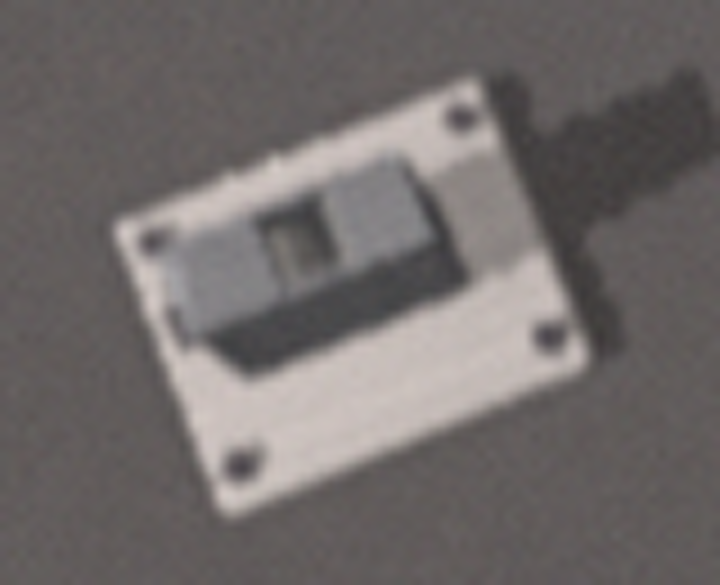

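```bash
python3 -m creep '[[1,-0.032,0,-0.0148,0,0,0],[1,-0.032,0,-0.0148,0,0,0],[1,-0.032,0,-0.0148,0,0,0],[1,-0.032,0,-0.0148,0,0,0],[1,-0.032,0,-0.0148,0,0,0],[1,-0.032,0,-0.0148,0,0,0],[1,-0.032,0,-0.0148,0,0,0],[1,-0.032,0,-0.0148,0,0,0],[1,-0.032,0,-0.0148,0,0,0],[1,-0.032,0,-0.0148,0,0,0],[1,-0.032,0,-0.0148,0,0,0],[1,-0.032,0,-0.0148,0,0,0]]'; python3 -c "
from h import *
s=manip.observe();print(s);R=Ro.from_rotvec(s['tcp_rot']).as_matrix(); print(R.round(3))"
```

```text
clock: 1.15
tcp_pos: [0.5266, -0.1801, 0.2984]
tcp_rot: [-0.447, 1.984, -1.974]
contact_force: [-0.4, -1.5, 0.2]
grip_width: 0.0855
{'clock': 1.15, 'joint_positions': array([-4.74221309e-01,  2.83253416e-01, -8.46958058e-03,  1.28544272e+00,
        1.11885415e-03,  2.22721356e+00]), 'joint_vel': array([0.79650756, 0.28413777, 0.37312344, 0.08742368, 0.00187469,
       0.79327764]), 'tau': array([ -2.83192456, -48.6324656 ,  27.98531592,   0.28491142,
         0.07674589,  -0.8184397 ]), 'tcp_pos': array([ 0.52662739, -0.18010207,  0.29842355]), 'tcp_rot': array([-0.44700599,  1.98429535, -1.97428554]), 'contact_force': array([-0.35704252, -1.53522236,  0.22163008]), 'torque': array([-0.03628457, -0.025077  ,  0.00753421]), 'grip_width': 0.08552149555803008}
[[-0.905 -0.005  0.426]
 [-0.426  0.004 -0.905]
 [ 0.003 -1.    -0.006]]
```

```bash
python3 -m creep '[[1,0,0,0,0,-7,0],[1,0,0,0,0,-7,0],[1,0,0,0,0,-7,0],[1,0,0,0,0,-7,0],[1,0,0,0,0,-7,0],[1,0,0,0,0,-7,0],[1,0,0,0,0,-7,0],[1,0,0,0,0,-7,0],[1,0,0,0,0,-7,0],[1,0,0,0,0,-7,0],[1,0,0,0,0,-7,0],[1,0,0,0,0,-7,0]]'; python3 -m creep '[[1,0,0,0,0,-7,0],[1,0,0,0,0,-7,0],[1,0,0,0,0,-7,0],[1,0,0,0,0,-7,0],[1,0,0,0,0,-7,0],[1,0,0,0,0,-7,0],[1,0,0,0,0,-7,0],[1,0,0,0,0,-7,0],[1,0,0,0,0,-7,0],[1,0,0,0,0,-7,0],[1,0,0,0,0,-7,0],[1,0,0,0,0,-3,0]]'; cat >> h.py <<'E'
def st():
    s=manip.observe();R=Ro.from_rotvec(s['tcp_rot']).as_matrix()
    print('t',s['clock'],'p',s['tcp_pos'].round(4),'f',s['contact_force'].round(2),'w',round(s['grip_width'],4),'q',s['joint_positions'].round(2))
    print(R.round(4).tolist(),'zyaw',np.degrees(np.arctan2(R[1,2],R[0,2])).round(2)); return s,R
E
python3 -c "
from h import *
st()
cam('wrist','w1.png')"
```

```text
clock: 2.15
tcp_pos: [0.5302, -0.1693, 0.2932]
tcp_rot: [-1.362, 0.943, -0.917]
contact_force: [-0.2, 0.1, -0.8]
grip_width: 0.0857
clock: 3.15
tcp_pos: [0.528, -0.1683, 0.2885]
tcp_rot: [-1.546, -0.169, 0.199]
contact_force: [0.6, 0.0, -0.7]
grip_width: 0.0855
t 3.15 p [ 0.528  -0.1683  0.2885] f [ 0.55  0.02 -0.66] w 0.0855 q [-0.45  0.3  -0.02  1.28  0.   -0.69]
[[0.9724, -0.0213, -0.2326], [0.2329, 0.0142, 0.9724], [-0.0174, -0.9997, 0.0188]] zyaw 103.45
```

View pics/w1.png

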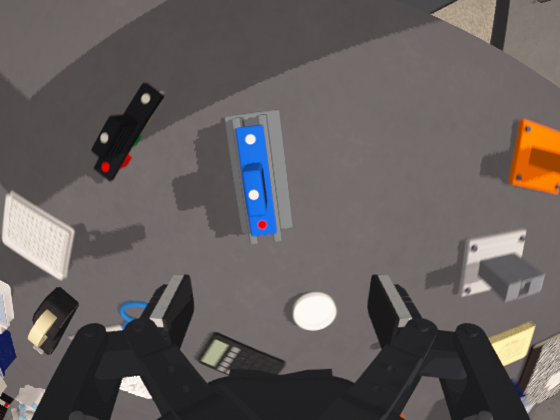

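```bash
cat >> h.py <<'E'
def goal(pos,yaw):
    s,R=st()
    a=np.radians(yaw); z=np.array([np.cos(a),np.sin(a),0]); y=np.array([0,0,-1.]); x=np.cross(y,z)
    T=np.stack([x,y,z],1)
    print('shift mm',(R.T@(np.array(pos)-s['tcp_pos'])*1000).round(1),'rot deg',np.degrees(Ro.from_matrix(R.T@T).as_rotvec()).round(2))
def blobs(c,x0,x1,y0,y1):
    hsv=cv2.cvtColor(c['pixels'],cv2.COLOR_BGR2HSV)
    out={}
    for n,m in {'red':((hsv[...,0]<8)|(hsv[...,0]>172))&(hsv[...,1]>130)&(hsv[...,2]>100),'white':(hsv[...,1]<70)&(hsv[...,2]>170),'blue':(hsv[...,0]>100)&(hsv[...,0]<125)&(hsv[...,1]>140)}.items():
        m=m.astype(np.uint8); q=np.zeros_like(m); q[y0:y1,x0:x1]=m[y0:y1,x0:x1]
        k,l,stt,ce=cv2.connectedComponentsWithStats(q)
        out[n]=[(ce[i].round(2).tolist(),int(stt[i,4])) for i in range(1,k) if stt[i,4]>4]
    return out
E
python3 - <<'E'
from h import *
c=load('wrist')
b=blobs(c,225,290,110,245); print(b)
r=onz(c,*b['red'][0][0],.06,True)
for w in b['white']:
    for z in (.06,.102): print(w, onz(c,*w[0],z,True).round(4))
print(r, c['depth'][225,262])
w=onz(c,*b['white'][0][0],.06,True)
print('mid',(r+w)/2,np.linalg.norm(r-w),np.degrees(np.arctan2((r-w)[1],(r-w)[0])))
goal((.5182,-.1883,.25),109.43)
E
```

```text
{'red': [([261.72, 224.22], 46)], 'white': [([249.89, 138.69], 80), ([253.36, 194.38], 78)], 'blue': [([256.02, 179.05], 2677)]}
([249.89, 138.69], 80) [ 0.4797 -0.2046  0.06  ]
([249.89, 138.69], 80) [ 0.4753 -0.2024  0.102 ]
([253.36, 194.38], 78) [ 0.531 -0.19   0.06 ]
([253.36, 194.38], 78) [ 0.5195 -0.1899  0.102 ]
[ 0.55888217 -0.17564894  0.06      ] 0.31829953
mid [ 0.51928033 -0.19012382  0.06      ] 0.0843285856465925 20.07787667629696
t 3.2 p [ 0.528  -0.1682  0.2884] f [ 0.68  0.74 -0.4 ] w 0.0856 q [-0.45  0.3  -0.02  1.28  0.   -0.69]
[[0.9723, -0.0214, -0.2328], [0.2331, 0.0143, 0.9723], [-0.0175, -0.9997, 0.0189]] zyaw 103.46
shift mm [-13.6  38.3 -18. ] rot deg [-1.13 -5.96 -0.94]
```

```bash
python3 -m creep '[[0.2,-0.0065,0.02,-0.009,-0.6,-3.1,-0.5],[0.2,-0.0065,0.02,-0.009,-0.6,-3.1,-0.5],[0.2,0,0.03,0,0,0,0],[0.2,0,0,0,0,0,0]]'; python3 - <<'E'
from h import *
c=cam('wrist','w2.png')
b=blobs(c,150,400,60,420); print(b)
for k in ('red','white'):
  for w in b[k]:
    if w[1]>30: print(k,w,[onz(c,*w[0],z,True).round(4) for z in (.06,.102)])
goal((.519,-.189,.138),109.7)
E
```

```text
clock: 3.53
tcp_pos: [0.5202, -0.1893, 0.2173]
tcp_rot: [-1.558, -0.274, 0.267]
contact_force: [-1.5, 1.9, -0.9]
grip_width: 0.0512
{'red': [([281.03, 268.56], 36)], 'white': [([151.68, 88.57], 44), ([281.16, 160.58], 132), ([300.0, 159.0], 9), ([281.09, 240.26], 134), ([319.67, 352.64], 1317), ([155.25, 404.44], 320)], 'blue': [([281.28, 208.48], 4295)]}
red ([281.03, 268.56], 36) [array([ 0.5614, -0.1751,  0.06  ]), array([ 0.5392, -0.183 ,  0.102 ])]
white ([151.68, 88.57], 44) [array([ 0.4592, -0.3109,  0.06  ]), array([ 0.4559, -0.2937,  0.102 ])]
white ([281.16, 160.58], 132) [array([ 0.48  , -0.2043,  0.06  ]), array([ 0.4728, -0.2068,  0.102 ])]
white ([281.09, 240.26], 134) [array([ 0.5379, -0.1835,  0.06  ]), array([ 0.5201, -0.1898,  0.102 ])]
white ([319.67, 352.64], 1317) [array([ 0.637 , -0.1089,  0.06  ]), array([ 0.6009, -0.129 ,  0.102 ])]
white ([155.25, 404.44], 320) [array([ 0.7971, -0.2503,  0.06  ]), array([ 0.7314, -0.2443,  0.102 ])]
t 3.5833 p [ 0.5213 -0.1898  0.2203] f [0.46 0.02 0.13] w 0.0515 q [-0.49  0.31 -0.17  1.08 -0.   -0.84]
[[0.9412, 0.0082, -0.3377], [0.3378, -0.0047, 0.9412], [0.0061, -1.0, -0.0072]] zyaw 109.74
shift mm [-2.4 82.2  2.2] rot deg [0.41 0.04 0.35]
```

View pics/w2.png

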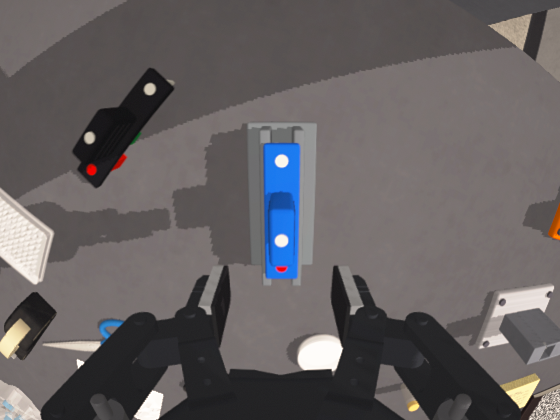

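```bash
python3 -m creep '[[0.2,-0.001,0.03,0.001,0.4,0,0.3],[0.2,-0.001,0.03,0.001,0,0,0],[0.2,0,0.02,0,0,0,0],[0.2,0,0,0,0,0,0]]'; python3 - <<'E'
from h import *
goal((.5195,-.189,.138),109.7)
E
```

```text
clock: 3.92
tcp_pos: [0.5236, -0.1906, 0.1458]
tcp_rot: [-1.561, -0.275, 0.26]
contact_force: [0.1, -0.3, 0.7]
grip_width: 0.051
t 3.9167 p [ 0.5236 -0.1906  0.1458] f [ 0.1  -0.29  0.67] w 0.051 q [-0.49  0.37 -0.28  0.91  0.   -0.83]
[[0.9426, 0.0103, -0.3337], [0.3338, -0.0046, 0.9426], [0.0082, -0.9999, -0.0078]] zyaw 109.5
shift mm [-3.4  7.7  2.9] rot deg [ 0.45 -0.2   0.47]
```

```bash
python3 -m creep '[[0.2,-0.003,0.005,0.002,0.5,-0.2,0.5],[0.2,-0.001,0.002,0.001,0.2,0,0.2],[0.2,0,0,0,0,0,0]]'; python3 - <<'E'
from h import *
goal((.5195,-.189,.138),109.7)
E
```

```text
clock: 4.17
tcp_pos: [0.5208, -0.1897, 0.1429]
tcp_rot: [-1.552, -0.267, 0.272]
contact_force: [0.6, -0.5, -0.3]
grip_width: 0.051
t 4.1667 p [ 0.5208 -0.1897  0.1429] f [ 0.62 -0.53 -0.3 ] w 0.051 q [-0.49  0.38 -0.28  0.92 -0.   -0.84]
[[0.9416, -0.0031, -0.3367], [0.3367, 0.0015, 0.9416], [-0.0024, -1.0, 0.0025]] zyaw 109.68
shift mm [-1.   4.9  1.1] rot deg [-0.14 -0.02 -0.14]
```

```bash
python3 -m creep '[[0.2,-0.001,0.005,0.001,-0.1,0,-0.1],[0.2,0,0.001,0,0,0,0],[-1,0,0,0,0,0,0],[-1,0,0,0,0,0,0],[-1,0,0,0,0,0,0],[-1,0,0,0,0,0,0],[-1,0,0,0,0,0,0]]' 60; python3 - <<'E'
from h import *
goal((.5195,-.189,.138),109.7)
E
```

```text
clock: 4.75
tcp_pos: [0.5219, -0.1901, 0.1415]
tcp_rot: [-1.558, -0.274, 0.265]
contact_force: [-0.1, -0.1, -1.4]
grip_width: 0.0152
t 4.75 p [ 0.5219 -0.1901  0.1415] f [-0.06 -0.13 -1.4 ] w 0.0152 q [-0.49  0.37 -0.28  0.91  0.   -0.84]
[[0.9417, 0.0064, -0.3365], [0.3365, -0.0032, 0.9417], [0.005, -1.0, -0.0052]] zyaw 109.66
shift mm [-1.9  3.5  1.9] rot deg [ 0.3  -0.04  0.29]
```

```bash
python3 -m creep '[[-1,0,-0.01,0,0.3,0,0.3],[-1,0,-0.02,0,0,0,0],[-1,0,-0.03,0,0,0,0],[-1,0,-0.03,0,0,0,0],[-1,0,-0.03,0,0,0,0],[-1,0,0,0,0,0,0]]'; python3 - <<'E'
from h import *
st(); c=cam('wrist','w3.png'); cam('top','t3.png')
s=manip.observe()
t=cv2.imread('pics/t3.png'); cv2.imwrite('pics/z3.png',cv2.resize(t[170:290,280:420],None,fx=5,fy=5,interpolation=cv2.INTER_CUBIC))
E
```

```text
clock: 5.25
tcp_pos: [0.5197, -0.1895, 0.2623]
tcp_rot: [-1.549, -0.262, 0.275]
contact_force: [1.0, -0.9, -0.7]
grip_width: 0.0154
t 5.25 p [ 0.5197 -0.1895  0.2623] f [ 0.97 -0.89 -0.74] w 0.0154 q [-0.49  0.29 -0.08  1.2  -0.   -0.84]
[[0.9419, -0.0094, -0.3358], [0.3358, 0.0036, 0.9419], [-0.0076, -0.9999, 0.0065]] zyaw 109.62
```

View pics/w3.png

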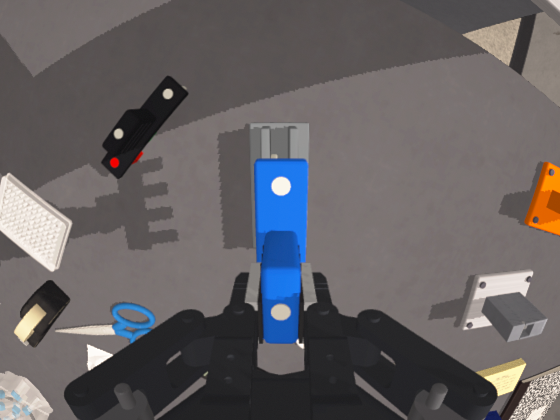

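View pics/z3.png

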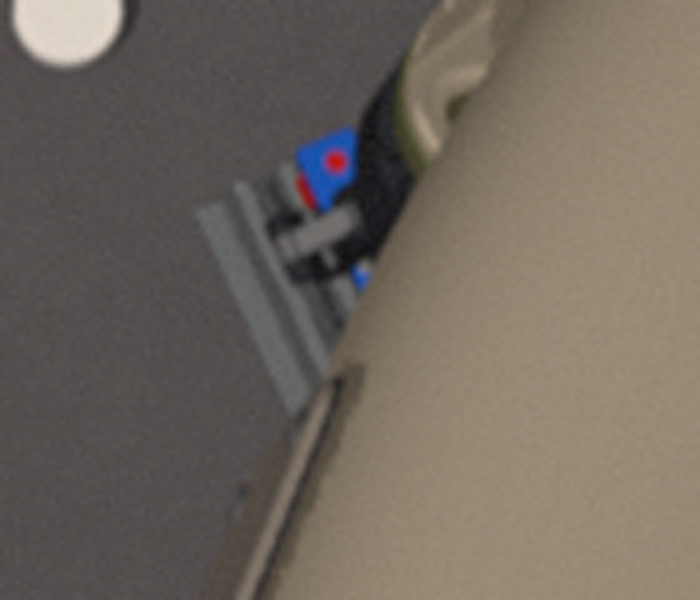

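```bash
python3 -m creep '[[-1,0.0226,0,0.0268,0,0,0],[-1,0.0226,0,0.0268,0,0,0],[-1,0.0226,0,0.0268,0,0,0],[-1,0.0226,0,0.0268,0,0,0],[-1,0.0226,0,0.0268,0,0,0],[-1,0.0226,0,0.0268,0,0,0],[-1,0.0226,0,0.0268,0,0,0],[-1,0.0226,0,0.0268,0,0,0],[-1,0.0226,0,0.0268,0,0,0],[-1,0,0,0,0,0,0],[-1,0,0,0,0,0,0]]'; python3 - <<'E'
from h import *
c=load('wrist'); p=np.array([.5197,-.1895,.2623]); b=blobs(c,230,330,150,340); print(b['white'])
for w in b['white']: print([ (onz(c,*w[0],z,True)-p).round(4) for z in (.181,.223)])
goal((.630,.106,.25),108)
c=cam('wrist','w4.png')
E
```

```text
clock: 6.27
tcp_pos: [0.6265, 0.1184, 0.2329]
tcp_rot: [-1.539, -0.227, 0.297]
contact_force: [0.1, -0.5, -1.0]
grip_width: 0.0148
[([274.42, 155.92], 12), ([280.65, 185.55], 281), ([280.3, 311.95], 241)]
[array([-0.0553, -0.0226, -0.0813]), array([-0.0616, -0.0243, -0.0393])]
[array([-0.0427, -0.0149, -0.0813]), array([-0.0524, -0.0187, -0.0393])]
[array([ 0.027 ,  0.0097, -0.0813]), array([-0.0019, -0.0009, -0.0393])]
t 6.2667 p [0.6265 0.1184 0.2329] f [ 0.06 -0.5  -1.03] w 0.0148 q [ 0.06  0.49  0.14  1.26  0.01 -0.28]
[[0.9436, -0.0461, -0.3279], [0.3286, 0.0084, 0.9444], [-0.0408, -0.9989, 0.023]] zyaw 109.15
shift mm [ -1.4 -17.4 -12.5] rot deg [-1.3   1.17 -2.35]
```

View pics/w4.png

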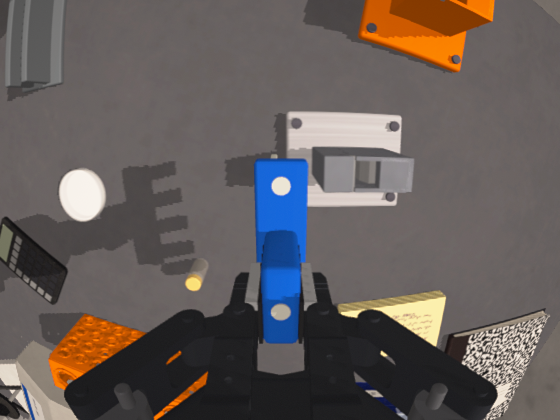

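```bash
python3 - <<'E'
from h import *
t=cv2.imread('pics/w4.png'); cv2.imwrite('pics/z4.png',cv2.resize(t[140:210,300:420],None,fx=6.6,fy=6.6,interpolation=cv2.INTER_CUBIC))
E
```

```text
(no output)
```

View pics/z4.png

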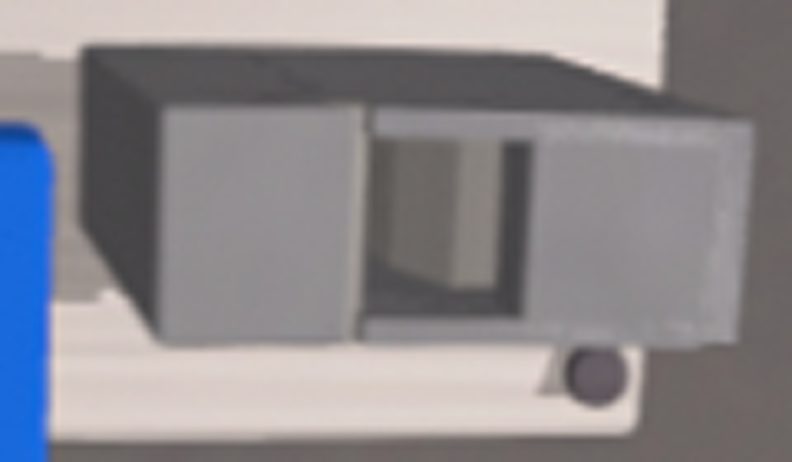

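```bash
python3 - <<'E'
from h import *
c=load('wrist')
zz=lambda u,v:((u+.5)/6.6-.5+300,(v+.5)/6.6-.5+140)
P={n:onz(c,*zz(*q),.085,True)[:2] for n,q in dict(TL=(160,105),BL=(160,345),TR=(752,122),BR=(738,343),MT=(533,138),MB=(525,318),AT=(355,105),AB=(350,340)).items()}
for k,v in P.items(): print(k,v.round(4))
# fit rigid: image up = toward base => top rows are clamp -x
M=dict(TL=(-13,-24),BL=(13,-24),TR=(-13,44),BR=(13,44),MT=(-10,17),MB=(10,17),AT=(-13,-2.2),AB=(13,-2.2))
ks=list(P)
A=np.array([M[k] for k in ks])/1000.; B=np.array([P[k] for k in ks])
def fit(A,B):
    a=A-A.mean(0); b=B-B.mean(0); th=np.arctan2((a[:,0]*b[:,1]-a[:,1]*b[:,0]).sum(),(a*b).sum())
    R=np.array([[np.cos(th),-np.sin(th)],[np.sin(th),np.cos(th)]]); t=B.mean(0)-R@A.mean(0)
    return th,R,t
th,R,t=fit(A,B); print(np.degrees(th),t); print(((B-t)@R*1000).round(1).tolist(),ks)
# depth check
for q in [(250,220),(640,220)]:
    u,v=zz(*q); print(c['depth'][int(v),int(u)])
# top camera
c=load('top') if 0 else None
E
```

```text
TL [0.5641 0.1317]
BL [0.5883 0.1408]
TR [0.542  0.1954]
BR [0.5656 0.2042]
MT [0.5531 0.1715]
MB [0.5718 0.1785]
AT [0.5569 0.1514]
AB [0.5809 0.1605]
19.592141406329844 [0.56825019 0.15855314]
[[-12.9, -23.9], [13.0, -23.4], [-12.4, 43.5], [12.8, 43.9], [-9.9, 17.3], [10.1, 17.6], [-13.1, -2.9], [12.5, -2.4]] ['TL', 'BL', 'TR', 'BR', 'MT', 'MB', 'AT', 'AB']
0.22322801
0.22415408
```

```bash
python3 -m creep '[[-1,0,-0.02,0,-1.3,0,-2.3],[-1,0,-0.005,0.01,-0.3,0,-0.3],[-1,0,0,0,0,0,0]]'; python3 - <<'E'
from h import *
goal((.6078,.1797,.240),109.3)
E
```

```text
clock: 6.57
tcp_pos: [0.6213, 0.1255, 0.2528]
tcp_rot: [-1.558, -0.257, 0.263]
contact_force: [-0.7, 0.2, -2.1]
grip_width: 0.0155
t 6.5667 p [0.6213 0.1255 0.2528] f [-0.71  0.17 -2.05] w 0.0155 q [ 0.07  0.45  0.12  1.25 -0.   -0.26]
[[0.9457, -0.0033, -0.3251], [0.3251, -0.0036, 0.9457], [-0.0043, -1.0, -0.0024]] zyaw 108.97
shift mm [ 4.9 12.6 55.7] rot deg [ 0.13 -0.33 -0.24]
```

```bash
python3 -m creep '[[-1,0.001,0,0.015,0,-0.3,0],[-1,0.001,0,0.015,0,0,0],[-1,0.001,0,0.013,0,0,0],[-1,0.001,0,0.007,0,0,0],[-1,0,0,0,0,0,0],[-1,0,0,0,0,0,0]]'; python3 - <<'E'
from h import *
goal((.6078,.1797,.240),109.3)
c=cam('wrist','w5.png'); cam('scene','s5.png')
t=cv2.imread('pics/s5.png'); cv2.imwrite('pics/zs5.png',cv2.resize(t[150:300,170:330],None,fx=4.5,fy=4.5,interpolation=cv2.INTER_CUBIC))
E
```

```text
clock: 7.07
tcp_pos: [0.6056, 0.1762, 0.2504]
tcp_rot: [-1.558, -0.255, 0.269]
contact_force: [0.7, 0.2, -1.6]
grip_width: 0.0155
t 7.0667 p [0.6056 0.1762 0.2504] f [ 0.66  0.16 -1.64] w 0.0155 q [ 0.16  0.45  0.11  1.24 -0.   -0.18]
[[0.9448, -0.0087, -0.3274], [0.3274, -0.0042, 0.9449], [-0.0096, -1.0, -0.0011]] zyaw 109.11
shift mm [ 3.3 10.4  2.6] rot deg [ 0.06 -0.19 -0.55]
```

View pics/w5.png

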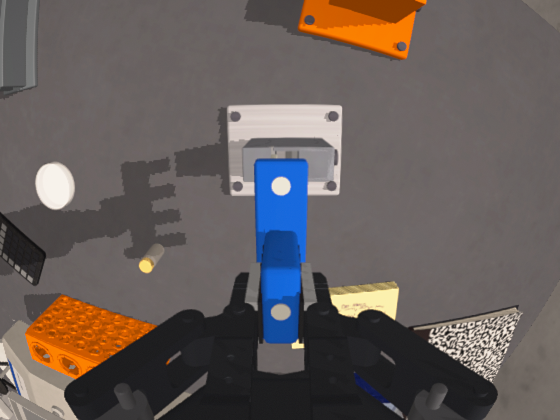

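View pics/zs5.png

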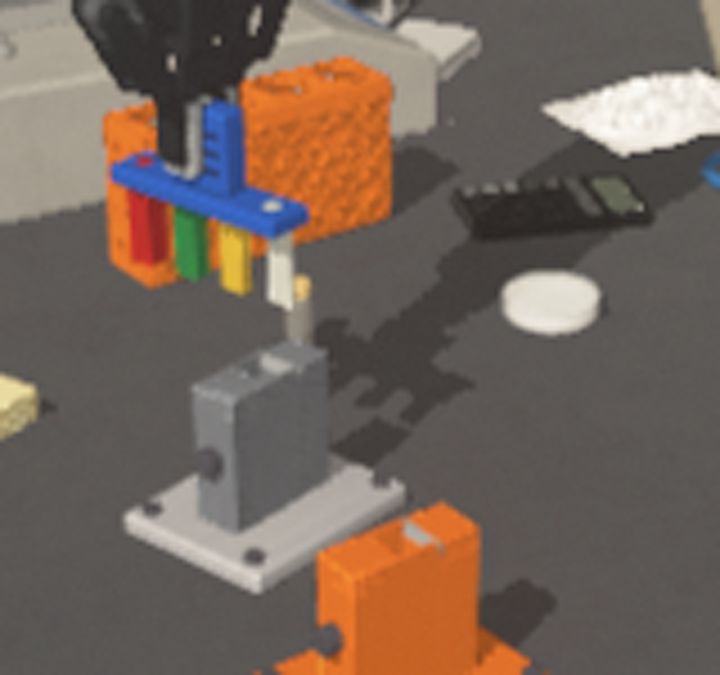

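```bash
python3 -m creep '[[-1,0.003,0.008,0.0025,0,-0.2,-0.5],[-1,0.001,0.006,0.001,0,0,-0.2],[-1,0,0,0,0,0,0],[-1,0,0,0,0,0,0]]'; python3 - <<'E'
from h import *
goal((.6078,.1797,.225),109.2)
E
```

```text
clock: 7.5
tcp_pos: [0.6093, 0.1789, 0.2359]
tcp_rot: [-1.556, -0.265, 0.26]
contact_force: [-0.1, 0.3, -1.1]
grip_width: 0.0153
t 7.5 p [0.6093 0.1789 0.2359] f [-0.09  0.32 -1.13] w 0.0153 q [ 0.16  0.45  0.08  1.2  -0.   -0.17]
[[0.9446, 0.0038, -0.3282], [0.3282, -0.0007, 0.9446], [0.0034, -1.0, -0.0019]] zyaw 109.16
shift mm [-1.2 10.9  1.3] rot deg [ 0.11 -0.04  0.19]
```

```bash
python3 -m creep '[[-1,-0.001,0.006,0.0015,0.1,0,0.2],[-1,0,0.005,0,0,0,0],[-1,0,0,0,0,0,0],[-1,0,0,0,0,0,0]]'; python3 - <<'E'
from h import *
goal((.6078,.1797,.225),109.2)
cam('scene','s6.png')
t=cv2.imread('pics/s6.png'); cv2.imwrite('pics/zs6.png',cv2.resize(t[180:270,190:280],None,fx=6.6,fy=6.6,interpolation=cv2.INTER_CUBIC))
E
```

```text
clock: 7.83
tcp_pos: [0.6079, 0.179, 0.2241]
tcp_rot: [-1.555, -0.26, 0.262]
contact_force: [-0.1, -0.6, -0.5]
grip_width: 0.0153
t 7.8333 p [0.6079 0.179  0.2241] f [-0.08 -0.55 -0.54] w 0.0153 q [ 0.16  0.46  0.06  1.18 -0.   -0.17]
[[0.9451, -0.0009, -0.3267], [0.3267, -0.0005, 0.9451], [-0.001, -1.0, -0.0002]] zyaw 109.07
shift mm [ 0.1 -0.9  0.7] rot deg [ 0.01 -0.13 -0.06]
```

View pics/zs6.png

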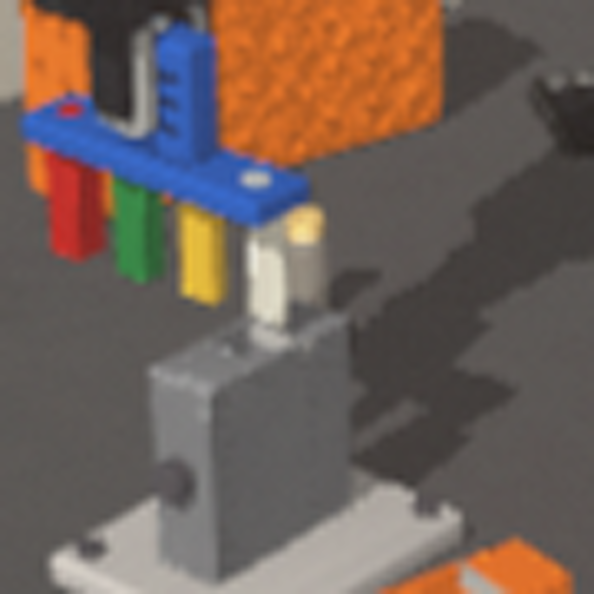

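```bash
python3 -m creep '[[-1,0,0.004,0.001,0,-0.1,0],[-1,0,0.004,0,0,0,0],[-1,0,0.003,0,0,0,0],[-1,0,0,0,0,0,0]]'; python3 - <<'E'
from h import *
goal((.6078,.1797,.210),109.2)
E
```

```text
clock: 8.22
tcp_pos: [0.6078, 0.18, 0.2124]
tcp_rot: [-1.555, -0.263, 0.263]
contact_force: [-0.0, -0.3, -1.2]
grip_width: 0.015
t 8.2167 p [0.6078 0.18   0.2124] f [-0.04 -0.28 -1.24] w 0.015 q [ 0.16  0.46  0.04  1.15 -0.   -0.17]
[[0.9445, -0.0001, -0.3284], [0.3284, -0.0005, 0.9445], [-0.0002, -1.0, -0.0004]] zyaw 109.17
shift mm [-0.1  2.4 -0.3] rot deg [ 0.02 -0.03 -0.01]
```

```bash
python3 -m creep '[[-1,0,0.004,0,0,0,0],[-1,0,0.004,0,0,0,0],[-1,0,0.004,0,0,0,0],[-1,0,0,0,0,0,0]]'; python3 - <<'E'
from h import *
goal((.6078,.1797,.190),109.2)
E
```

```text
clock: 8.55
tcp_pos: [0.6077, 0.1801, 0.199]
tcp_rot: [-1.555, -0.263, 0.263]
contact_force: [-0.1, 0.0, -1.6]
grip_width: 0.0152
t 8.55 p [0.6077 0.1801 0.199 ] f [-0.08  0.03 -1.58] w 0.0152 q [ 0.16  0.47  0.02  1.12 -0.   -0.17]
[[0.9445, -0.0002, -0.3286], [0.3286, -0.0005, 0.9445], [-0.0004, -1.0, -0.0004]] zyaw 109.18
shift mm [-0.   9.  -0.4] rot deg [ 0.02 -0.02 -0.02]
```

```bash
python3 -m creep '[[-1,0,0.004,0,0,0,0],[-1,0,0.004,0,0,0,0],[-1,0,0.004,0,0,0,0],[-1,0,0,0,0,0,0]]'; python3 - <<'E'
from h import *
goal((.6078,.1797,.182),109.2)
E
```

```text
clock: 8.88
tcp_pos: [0.6076, 0.1801, 0.1856]
tcp_rot: [-1.555, -0.262, 0.263]
contact_force: [-0.0, 0.5, -0.2]
grip_width: 0.0151
t 8.8833 p [0.6076 0.1801 0.1856] f [-0.02  0.53 -0.22] w 0.0151 q [ 0.16  0.48  0.    1.09 -0.   -0.17]
[[0.9445, -0.0005, -0.3286], [0.3286, -0.0006, 0.9445], [-0.0007, -1.0, -0.0004]] zyaw 109.19
shift mm [ 0.1  3.6 -0.4] rot deg [ 0.02 -0.01 -0.04]
```

Down 4 mm more, then feel for the anvil.

```bash
python3 -m creep '[[-1,0,0.004,0,0,0,0],[-1,0,0.002,0,0,0,0],[-1,0,0,0,0,0,0],[-1,0,0,0,0,0,0]]'; python3 -c "
from h import *
st()"; python3 -m creep '[[-1,0,0,-0.0005,0,0,0],[-1,0,0,-0.0005,0,0,0]]'; python3 -c "
from h import *
st()";
```

```text
clock: 9.22
tcp_pos: [0.6075, 0.18, 0.1786]
tcp_rot: [-1.555, -0.262, 0.264]
contact_force: [-0.5, 0.6, -1.6]
grip_width: 0.0152
t 9.2167 p [0.6075 0.18   0.1786] f [-0.49  0.6  -1.56] w 0.0152 q [ 0.16  0.49 -0.01  1.08 -0.   -0.17]
[[0.9445, -0.0009, -0.3286], [0.3286, -0.0006, 0.9445], [-0.0011, -1.0, -0.0003]] zyaw 109.18
clock: 9.38
tcp_pos: [0.6079, 0.1791, 0.1787]
tcp_rot: [-1.555, -0.262, 0.264]
contact_force: [-0.3, 0.0, -1.9]
grip_width: 0.0154
t 9.3833 p [0.6079 0.1791 0.1787] f [-0.33  0.04 -1.85] w 0.0154 q [ 0.16  0.49 -0.01  1.08 -0.   -0.17]
[[0.9444, -0.0007, -0.3288], [0.3288, -0.0006, 0.9444], [-0.0009, -1.0, -0.0003]] zyaw 109.19
```

```bash
cat >> h.py <<'E'
def fz():
    s=manip.observe();R=Ro.from_rotvec(s['tcp_rot']).as_matrix()
    d=s['tcp_pos']-np.array([.56825,.15855,0]); a=np.radians(109.2); x=np.array([np.sin(a),-np.cos(a),0]);y=np.array([np.cos(a),np.sin(a),0])
    print('clamp xyz of TCP mm',(np.array([d@x,d@y,s['tcp_pos'][2]])*1000).round(2),'force xyz',np.round([s['contact_force']@x,s['contact_force']@y,s['contact_force'][2]],2),'torque',np.round([s['torque']@x,s['torque']@y,s['torque'][2]],3),'tilt',np.degrees(R[:2,1]).round(2),s['clock'])
E
for i in 1 2; do python3 -c "
from h import *
fz()"; done
python3 -m creep '[[-1,0,0,-0.0005,0,0,0]]' >/dev/null; python3 -c "
from h import *
fz()"
python3 -m creep '[[-1,0,0,-0.0005,0,0,0]]' >/dev/null; python3 -c "
from h import *
fz()"
python3 -m creep '[[-1,0,0,-0.0005,0,0,0]]'  >/dev/null; python3 -c "
from h import *
fz()"
```

```text
clamp xyz of TCP mm [ 44.23   6.38 178.73] force xyz [-0.29  0.15 -1.85] torque [ 0.032 -0.015  0.037] tilt [-0.04 -0.03] 9.3833
clamp xyz of TCP mm [ 44.23   6.38 178.73] force xyz [-0.29  0.15 -1.85] torque [ 0.032 -0.015  0.037] tilt [-0.04 -0.03] 9.3833
clamp xyz of TCP mm [ 44.22   6.04 178.8 ] force xyz [-0.59  1.63 -1.23] torque [ 0.398 -0.055 -0.107] tilt [-0.05 -0.  ] 9.4667
clamp xyz of TCP mm [ 44.24   5.88 178.85] force xyz [ 0.04  2.32 -1.59] torque [ 0.588 -0.053 -0.072] tilt [-0.06  0.06] 9.55
clamp xyz of TCP mm [ 44.23   5.76 178.84] force xyz [ 0.69  2.43 -2.85] torque [ 0.583 -0.076 -0.072] tilt [-0.08  0.12] 9.6333
```

```bash
python3 -m creep '[[-1,0,-0.004,0.0009,0,0,0],[-1,0,-0.008,0,0,0,0],[-1,0,-0.01,0,0,0,0],[-1,0,-0.01,0,0,0,0],[-1,0,-0.01,0,0,0,0],[-1,0,-0.006,0,0,0,0],[-1,0,0,0,0,0,0]]' ; python3 -c "
from h import *
fz()"
```

```text
clock: 10.22
tcp_pos: [0.6089, 0.1786, 0.2342]
tcp_rot: [-1.555, -0.265, 0.261]
contact_force: [0.1, -0.1, -0.5]
grip_width: 0.0149
clamp xyz of TCP mm [ 45.     5.51 234.17] force xyz [ 0.1  -0.09 -0.46] torque [ 0.032 -0.04   0.043] tilt [0.15 0.01] 10.2167
```

```bash
python3 -m creep '[[-1,-0.01,0,0.0007,0,0,-0.1],[-1,-0.01,0,0.0005,0,0,0],[-1,-0.007,0,0,0,0,0],[-1,-0.001,0,0,0,0,0],[-1,0,0,0,0,0,0]]' ; python3 -c "
from h import *
fz();st()
cam('scene','s7.png')
t=cv2.imread('pics/s7.png'); cv2.imwrite('pics/zs7.png',cv2.resize(t[180:270,190:280],None,fx=6.6,fy=6.6,interpolation=cv2.INTER_CUBIC))"
```

```text
clock: 10.63
tcp_pos: [0.5825, 0.1701, 0.2364]
tcp_rot: [-1.555, -0.27, 0.255]
contact_force: [0.2, 0.1, -0.9]
grip_width: 0.0152
clamp xyz of TCP mm [ 17.23   6.24 236.4 ] force xyz [ 0.2   0.08 -0.86] torque [ 0.05  -0.02  -0.014] tilt [0.53 0.07] 10.6333
t 10.6333 p [0.5825 0.1701 0.2364] f [ 0.17  0.14 -0.86] w 0.0152 q [ 0.15  0.39 -0.    1.16 -0.   -0.18]
[[0.9445, 0.0092, -0.3285], [0.3285, 0.0012, 0.9445], [0.0091, -1.0, -0.0019]] zyaw 109.18
```

View pics/zs7.png

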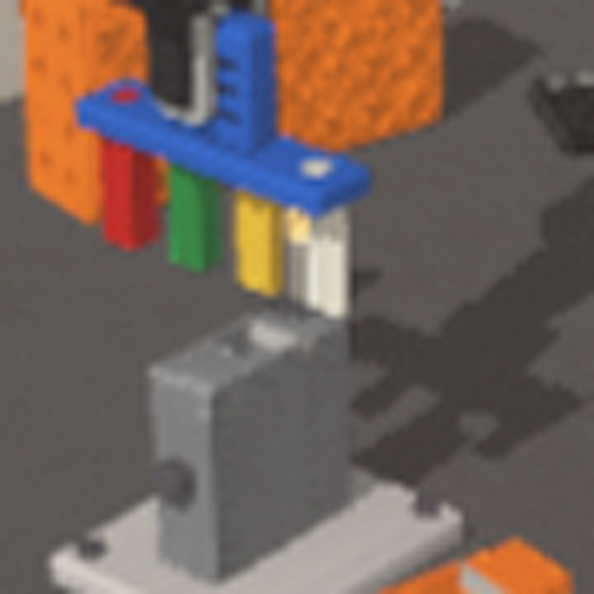

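```bash
python3 -m creep '[[-1,-0.001,0.003,0.0005,0,0,0.5],[-1,0,0.005,0,0,0,0.1],[-1,0,0.004,0,0,0,0],[-1,0,0,0,0,0,0]]' ; python3 -c "
from h import *
fz()"
```

```text
clock: 11.02
tcp_pos: [0.5825, 0.1705, 0.2228]
tcp_rot: [-1.557, -0.261, 0.264]
contact_force: [0.4, -0.6, -2.0]
grip_width: 0.0153
clamp xyz of TCP mm [ 17.44   6.59 222.79] force xyz [ 0.21 -0.72 -1.95] torque [0.01  0.026 0.025] tilt [-0.07 -0.14] 11.0167
```

```bash
python3 -m creep '[[-1,-0.001,0.004,0.0003,-0.1,0,0],[-1,0,0.004,0,0,0,0],[-1,0,0.003,0,0,0,0],[-1,0,0,0,0,0,0]]' ; python3 -c "
from h import *
fz()"
```

```text
clock: 11.35
tcp_pos: [0.5814, 0.1705, 0.2092]
tcp_rot: [-1.559, -0.26, 0.265]
contact_force: [0.4, -0.6, -1.3]
grip_width: 0.0154
clamp xyz of TCP mm [ 16.33   6.92 209.18] force xyz [ 0.21 -0.75 -1.3 ] torque [0.013 0.023 0.066] tilt [-0.15 -0.26] 11.35
```

```bash
python3 -m creep '[[-1,0,0.003,0,0.25,0,-0.2],[-1,0,0.003,0,0,0,0],[-1,0,0,0,0,0,0]]' ; python3 -c "
from h import *
fz()"
```

```text
clock: 11.6
tcp_pos: [0.5813, 0.1705, 0.2024]
tcp_rot: [-1.553, -0.262, 0.263]
contact_force: [-0.1, 0.1, -0.2]
grip_width: 0.0154
clamp xyz of TCP mm [ 16.26   6.96 202.36] force xyz [-0.08  0.11 -0.17] torque [ 0.003 -0.018  0.001] tilt [-0.05  0.07] 11.6
```

```bash
python3 -m creep '[[-1,0,0.001,-0.0005,0,0,0],[-1,0,0.002,0,0,0,0],[-1,0,0.001,0,0,0,0]]' ; python3 -c "
from h import *
fz()"
python3 -m creep '[[-1,0,0.002,0,0,0,0],[-1,0,0.002,0,0,0,0]]' >/dev/null; python3 -c "
from h import *
fz()"
```

```text
clock: 11.85
tcp_pos: [0.5817, 0.1699, 0.1984]
tcp_rot: [-1.553, -0.263, 0.262]
contact_force: [-0.2, -0.2, -1.5]
grip_width: 0.0152
clamp xyz of TCP mm [ 16.41   6.32 198.43] force xyz [-0.27 -0.08 -1.52] torque [-0.003 -0.034  0.017] tilt [-0.    0.08] 11.85
clamp xyz of TCP mm [ 16.63   6.25 194.53] force xyz [ 0.32  0.06 -1.54] torque [ 0.032 -0.023  0.006] tilt [0.05 0.08] 12.0167
```

```bash
python3 -m creep '[[-1,0,0.003,0,0,0,0],[-1,0,0.002,0,0,0,0]]' >/dev/null; python3 -c "
from h import *
fz()"
```

```text
clamp xyz of TCP mm [ 16.72   6.25 189.14] force xyz [ 0.16  0.19 -2.02] torque [0.01  0.03  0.082] tilt [0.06 0.08] 12.1833
```

```bash
python3 -m creep '[[-1,0,0.003,0.0002,0,0,0],[-1,0,0.003,0,0,0,0],[-1,0,0.002,0,0,0,0]]' >/dev/null; python3 -c "
from h import *
fz()"; python3 -m creep '[[-1,0,0.001,0,0,0,0],[-1,0,0,0,0,0,0]]' >/dev/null; python3 -c "
from h import *
fz()"
```

```text
clamp xyz of TCP mm [ 16.73   6.52 180.18] force xyz [ 0.85 -0.18 -1.47] torque [-0.009  0.022  0.018] tilt [0.06 0.08] 12.4333
clamp xyz of TCP mm [ 16.33   6.6  178.19] force xyz [-0.53  1.52 -1.9 ] torque [ 0.046 -0.016  0.041] tilt [-0.02  0.07] 12.6
```

```bash
python3 -m creep '[[-1,0,-0.004,0.0004,0,0,0],[-1,0,-0.008,0,0,0,0],[-1,0,-0.01,0,0,0,0],[-1,0,-0.01,0,0,0,0],[-1,0,-0.01,0,0,0,0],[-1,0,-0.006,0,0,0,0],[-1,0,0,0,0,0,0]]' ; python3 -c "
from h import *
fz()"; python3 -m creep '[[-1,-0.01,0,0,0,0,0],[-1,-0.01,0,0,0,0,0],[-1,-0.007,0,0,0,0,0],[-1,-0.001,0,0,0,0,0],[-1,0,0,0,0,0,0]]' ; python3 -c "
from h import *
fz();st()"
```

```text
clock: 13.18
tcp_pos: [0.582, 0.1706, 0.2333]
tcp_rot: [-1.554, -0.265, 0.26]
contact_force: [0.2, -0.7, -0.4]
grip_width: 0.0151
clamp xyz of TCP mm [ 16.98   6.88 233.31] force xyz [-0.02 -0.74 -0.36] torque [ 0.013 -0.     0.035] tilt [0.15 0.1 ] 13.1833
clock: 13.6
tcp_pos: [0.553, 0.1606, 0.234]
tcp_rot: [-1.554, -0.266, 0.259]
contact_force: [0.3, 0.7, -1.8]
grip_width: 0.0153
clamp xyz of TCP mm [-13.78   6.93 234.  ] force xyz [ 0.5   0.58 -1.83] torque [-0.017  0.042 -0.007] tilt [0.22 0.1 ] 13.6
t 13.6 p [0.553  0.1606 0.234 ] f [ 0.29  0.71 -1.83] w 0.0153 q [ 0.14  0.34 -0.09  1.14  0.   -0.19]
[[0.9445, 0.0038, -0.3286], [0.3286, 0.0018, 0.9445], [0.0042, -1.0, 0.0005]] zyaw 109.18
```

```bash
python3 -m creep '[[-1,0.002,0.004,-0.0002,0,0,0.2],[-1,0,0.006,0,0,0,0],[-1,0,0.006,0,0,0,0],[-1,0,0.004,0,0,0,0],[-1,0,0,0,0,0,0]]' ; python3 -c "
from h import *
fz()"
```

```text
clock: 14.02
tcp_pos: [0.5553, 0.1611, 0.2109]
tcp_rot: [-1.554, -0.262, 0.263]
contact_force: [-0.5, -0.6, -0.8]
grip_width: 0.015
clamp xyz of TCP mm [-11.42   6.7  210.87] force xyz [-0.65 -0.42 -0.84] torque [ 0.016  0.006 -0.051] tilt [-0.04  0.03] 14.0167
```

```bash
python3 -m creep '[[-1,0,0.003,-0.0003,0,0,0],[-1,0,0.002,0,0,0,0],[-1,0,0,0,0,0,0]]' >/dev/null; python3 -c "
from h import *
fz()";python3 -m creep '[[-1,0,0.002,0,0,0,0]]' >/dev/null; python3 -c "
from h import *
fz()"; python3 -m creep '[[-1,0,0.002,0,0,0,0]]' >/dev/null; python3 -c "
from h import *
fz()"
```

```text
clamp xyz of TCP mm [-11.48   6.43 204.09] force xyz [ 0.53  0.01 -1.12] torque [0.02  0.022 0.   ] tilt [-0.15  0.01] 14.2667
clamp xyz of TCP mm [-11.28   6.4  202.2 ] force xyz [ 0.65  0.34 -1.04] torque [0.051 0.013 0.02 ] tilt [-0.12  0.01] 14.35
clamp xyz of TCP mm [-11.17   6.37 200.13] force xyz [-0.39  0.28 -0.8 ] torque [ 0.021 -0.042  0.016] tilt [-0.11  0.02] 14.4333
```

```bash
for i in 1 2 ; do :; done; python3 -m creep '[[-1,0,0.002,0,0,0,0]]' >/dev/null; python3 -c "
from h import *
fz()"; python3 -m creep '[[-1,0,0.0015,0,0,0,0]]' >/dev/null; python3 -c "
from h import *
fz()"
```

```text
clamp xyz of TCP mm [-11.07   6.34 198.12] force xyz [ 0.2  -1.52 -0.24] torque [-0.139  0.025  0.016] tilt [-0.09  0.02] 14.5167
clamp xyz of TCP mm [-10.94   6.12 196.65] force xyz [-1.46 -1.26  2.14] torque [-0.129  0.113 -0.01 ] tilt [-0.05 -0.02] 14.6
```

```bash
python3 -m creep '[[-1,0,0.0015,0,0,0,0]]' >/dev/null; python3 -c "
from h import *
fz()"; python3 -m creep '[[-1,0,0.0015,0,0,0,0]]' >/dev/null; python3 -c "
from h import *
fz()"
```

```text
clamp xyz of TCP mm [-10.73   6.09 195.72] force xyz [-2.01  0.91  5.99] torque [0.151 0.318 0.033] tilt [-0.  0.] 14.6833
clamp xyz of TCP mm [-10.55   6.1  194.97] force xyz [-1.88  0.67  6.59] torque [0.105 0.406 0.016] tilt [0.06 0.02] 14.7667
```

```bash
python3 -m creep '[[-1,-0.0005,0.002,0,0,0,0]]' >/dev/null; python3 -c "
from h import *
fz()"; python3 -m creep '[[-1,-0.0003,0.002,0,0,0,0]]' >/dev/null; python3 -c "
from h import *
fz()"
```

```text
clamp xyz of TCP mm [-10.61   6.1  194.06] force xyz [-1.16  0.32  6.59] torque [0.088 0.23  0.061] tilt [0.16 0.04] 14.85
clamp xyz of TCP mm [-10.53   6.17 193.26] force xyz [-2.5  -0.03  7.54] torque [ 0.093  0.562 -0.   ] tilt [0.26 0.06] 14.9333
```

```bash
python3 -m creep '[[-1,-0.0003,0.002,0,0,0,0]]' >/dev/null; python3 -c "
from h import *
fz()"; python3 -m creep '[[-1,-0.0003,0.002,0,0,0,0]]' >/dev/null; python3 -c "
from h import *
fz()"
```

```text
clamp xyz of TCP mm [-10.54   6.19 192.46] force xyz [-1.58 -0.5   2.42] torque [-0.017  0.243  0.021] tilt [0.35 0.08] 15.0167
clamp xyz of TCP mm [-10.49   6.19 191.42] force xyz [-1.99  0.26  4.63] torque [-0.071  0.268  0.002] tilt [0.45 0.1 ] 15.1
```

```bash
python3 -m creep '[[-1,0,0.002,0,0,0,0.2]]' >/dev/null; python3 -c "
from h import *
fz()"; python3 -m creep '[[-1,0,0.002,0,0,0,0.2]]' >/dev/null; python3 -c "
from h import *
fz()"; python3 -m creep '[[-1,0,0.002,0,0,0,0.2]]' >/dev/null; python3 -c "
from h import *
fz()"
```

```text
clamp xyz of TCP mm [-10.16   6.22 190.24] force xyz [-0.13  0.62  5.08] torque [0.068 0.195 0.016] tilt [0.35 0.06] 15.1833
clamp xyz of TCP mm [ -9.74   6.23 188.97] force xyz [-0.64  0.24  4.91] torque [0.083 0.194 0.06 ] tilt [0.25 0.02] 15.2667
clamp xyz of TCP mm [ -9.28   6.25 187.57] force xyz [-0.79  0.48  5.29] torque [0.064 0.192 0.015] tilt [ 0.14 -0.03] 15.35
```

```bash
python3 -m creep '[[-1,-0.0008,0.002,0,0,0,0.1]]' >/dev/null; python3 -c "
from h import *
fz()"; python3 -m creep '[[-1,-0.0008,0.002,0,0,0,0.1]]' >/dev/null; python3 -c "
from h import *
fz()"; python3 -m creep '[[-1,-0.0008,0.002,0,0,0,0.1]]' >/dev/null; python3 -c "
from h import *
fz()"
```

```text
clamp xyz of TCP mm [ -9.34   6.29 186.19] force xyz [-1.14  0.78  5.77] torque [ 0.051 -0.056  0.063] tilt [ 0.14 -0.03] 15.4333
clamp xyz of TCP mm [ -9.39   6.27 184.83] force xyz [-0.14 -0.42  4.76] torque [ 0.065 -0.01   0.025] tilt [ 0.15 -0.03] 15.5167
clamp xyz of TCP mm [ -9.42   6.26 183.45] force xyz [-0.32  0.23  6.02] torque [ 0.032  0.011 -0.028] tilt [ 0.17 -0.03] 15.6
```

```bash
python3 -m creep '[[-1,-0.001,0.002,0,0,0,0]]' >/dev/null; python3 -c "
from h import *
fz()"; python3 -m creep '[[-1,-0.001,0.002,0,0,0,0]]' >/dev/null; python3 -c "
from h import *
fz()"; python3 -m creep '[[-1,-0.0005,0.0015,0,0,0,0]]' >/dev/null; python3 -c "
from h import *
fz()"
```

```text
clamp xyz of TCP mm [ -9.64   6.3  182.08] force xyz [-0.47 -0.1   5.41] torque [0.007 0.086 0.02 ] tilt [0.28 0.01] 15.6833
clamp xyz of TCP mm [ -9.89   6.3  180.7 ] force xyz [-0.11  0.47  6.01] torque [ 0.053  0.005 -0.003] tilt [0.39 0.04] 15.7667
clamp xyz of TCP mm [ -9.89   6.29 179.68] force xyz [-0.83  0.22  5.25] torque [0.026 0.283 0.064] tilt [0.47 0.06] 15.85
```

```bash
python3 -m creep '[[-1,-0.0005,0.0015,0,0,0,0.2]]' >/dev/null; python3 -c "
from h import *
fz()"; python3 -m creep '[[-1,-0.0005,0.0015,0,0,0,0.2]]' >/dev/null; python3 -c "
from h import *
fz()"; python3 -m creep '[[-1,-0.0003,0.0015,0,0,0,0.1]]' >/dev/null; python3 -c "
from h import *
fz()"
```

```text
clamp xyz of TCP mm [ -9.8    6.33 178.79] force xyz [-0.63  0.69  5.  ] torque [ 0.052 -0.006  0.032] tilt [0.38 0.02] 15.9333
clamp xyz of TCP mm [ -9.6    6.35 177.96] force xyz [-0.26  0.84  5.69] torque [0.01  0.079 0.067] tilt [ 0.3  -0.01] 16.0167
clamp xyz of TCP mm [ -9.36   6.35 177.04] force xyz [-1.35  0.43  4.19] torque [0.042 0.226 0.027] tilt [ 0.28 -0.02] 16.1
```

```bash
python3 -m creep '[[-1,-0.0003,0.0015,0,0,0,0.1]]' >/dev/null; python3 -c "
from h import *
fz()"; python3 -m creep '[[-1,-0.0003,0.0015,0,0,0,0.1]]' >/dev/null; python3 -c "
from h import *
fz()"; 
```

```text
clamp xyz of TCP mm [ -9.2    6.35 176.33] force xyz [-4.88  0.5  13.57] torque [0.106 0.921 0.02 ] tilt [ 0.27 -0.04] 16.1833
clamp xyz of TCP mm [ -9.17   6.37 176.32] force xyz [-4.54  1.34 17.97] torque [ 0.155  1.036 -0.044] tilt [ 0.25 -0.06] 16.2667
```

```bash
python3 -c "
from h import *
cam('scene','s8.png');cam('wrist','w8.png')
t=cv2.imread('pics/s8.png'); cv2.imwrite('pics/zs8.png',cv2.resize(t[180:280,190:290],None,fx=6,fy=6,interpolation=cv2.INTER_CUBIC))"
```

```text
(no output)
```

View pics/zs8.png

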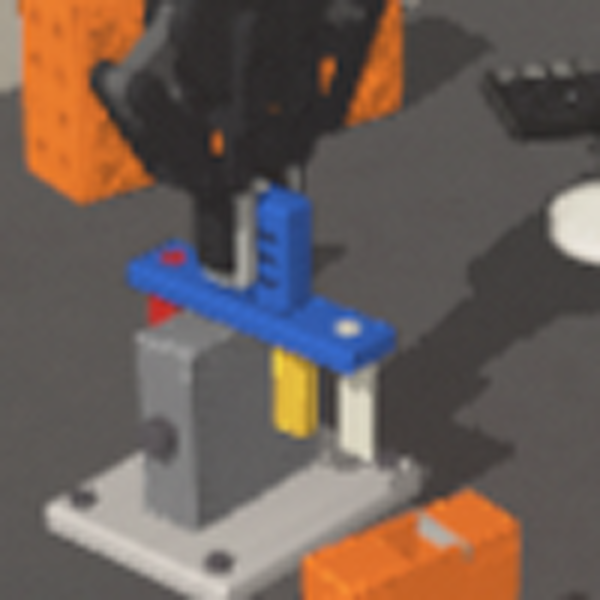

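View pics/w8.png

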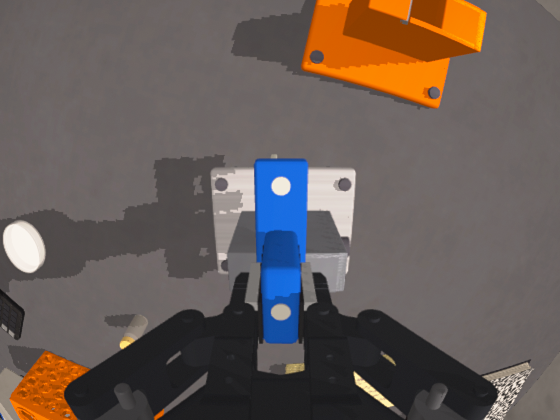

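```bash
python3 -m creep '[[-1,0,0,0,0,0,0],[-1,0,0,0,0,0,0]]' >/dev/null; python3 -c "
from h import *
fz()"; python3 -m creep '[[0.2,0,0,0,0,0,0],[0.2,0,0,0,0,0,0],[0.2,0,0,0,0,0,0],[0.2,0,0,0,0,0,0]]' ; python3 -c "
from h import *
fz()
cam('wrist','w9.png')"
```

```text
clamp xyz of TCP mm [ -9.25   6.41 176.35] force xyz [-1.44  0.13  2.2 ] torque [-0.028  0.174 -0.029] tilt [ 0.26 -0.06] 16.5333
clock: 16.87
tcp_pos: [0.5573, 0.1616, 0.1748]
tcp_rot: [-1.556, -0.267, 0.263]
contact_force: [0.1, -0.1, 0.6]
grip_width: 0.0515
clamp xyz of TCP mm [ -9.35   6.48 174.83] force xyz [ 0.01 -0.11  0.58] torque [-0.029 -0.029 -0.025] tilt [ 0.18 -0.05] 16.8667
```

View pics/w9.png

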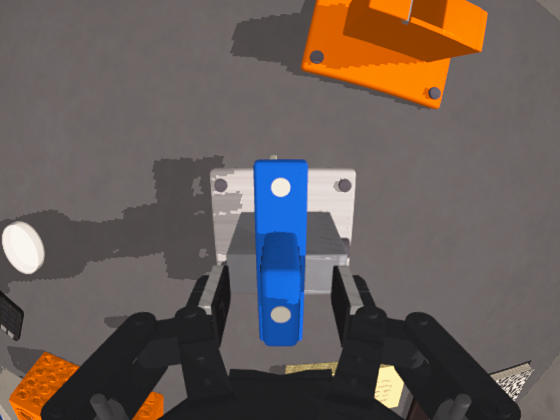

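```bash
python3 -m creep '[[0.2,0,-0.01,0,0,0,0],[0.2,0,-0.02,0,0,0,0],[0.2,0,-0.02,0,0,0,0],[0.2,0,-0.03,0,0,0,0],[0.2,0,-0.03,0,0,0,0],[0.2,0,-0.02,0,0,0,0],[0.2,0,0,0,0,0,0],[0.2,0,0,0,0,0,0]]' ; python3 -c "
from h import *
fz()
c=cam('wrist','w10.png'); cam('scene','s10.png')
b=blobs(c,150,400,50,400); print(b['white'],b['red'])
for w in b['white']+b['red']: print([onz(c,*w[0],z,True).round(4) for z in (.095,.137)])
t=cv2.imread('pics/s10.png'); cv2.imwrite('pics/zs10.png',cv2.resize(t[180:280,190:290],None,fx=6,fy=6,interpolation=cv2.INTER_CUBIC))"
```

```text
clock: 17.58
tcp_pos: [0.5555, 0.1615, 0.313]
tcp_rot: [-1.556, -0.264, 0.265]
contact_force: [-0.4, 0.4, 0.4]
grip_width: 0.0511
clamp xyz of TCP mm [-11.06   6.95 312.97] force xyz [-0.19  0.54  0.37] torque [ 0.047  0.022 -0.013] tilt [-0.01 -0.07] 17.5833
[([279.81, 150.06], 85), ([255.01, 159.93], 497), ([313.35, 174.29], 1285), ([241.7, 176.3], 10), ([242.47, 206.94], 47), ([279.66, 210.18], 79), ([260.44, 218.85], 39), ([207.0, 307.5], 10), ([397.47, 380.87], 15), ([394.88, 387.75], 16), ([398.38, 391.69], 13), ([393.0, 396.71], 7), ([397.44, 398.0], 9)] [([279.83, 237.24], 46)]
[array([0.5158, 0.1463, 0.095 ]), array([0.5101, 0.1445, 0.137 ])]
[array([0.5316, 0.1282, 0.095 ]), array([0.5236, 0.129 , 0.137 ])]
[array([0.5266, 0.1824, 0.095 ]), array([0.5193, 0.1753, 0.137 ])]
[array([0.5499, 0.1214, 0.095 ]), array([0.5393, 0.1232, 0.137 ])]
[array([0.5778, 0.1309, 0.095 ]), array([0.5631, 0.1313, 0.137 ])]
[array([0.5693, 0.1649, 0.095 ]), array([0.5558, 0.1603, 0.137 ])]
[array([0.5835, 0.1506, 0.095 ]), array([0.568 , 0.1481, 0.137 ])]
[array([0.7026, 0.1267, 0.095 ]), array([0.6697, 0.1277, 0.137 ])]
[array([0.7488, 0.3989, 0.095 ]), array([0.7092, 0.3603, 0.137 ])]
[array([0.7631, 0.4035, 0.095 ]), array([0.7214, 0.3642, 0.137 ])]
[array([0.7704, 0.4143, 0.095 ]), array([0.7277, 0.3734, 0.137 ])]
[array([0.7824, 0.4123, 0.095 ]), array([0.7379, 0.3717, 0.137 ])]
[array([0.7842, 0.4215, 0.095 ]), array([0.7395, 0.3796, 0.137 ])]
[array([0.5953, 0.1742, 0.095 ]), array([0.578 , 0.1683, 0.137 ])]
```

View pics/zs10.png

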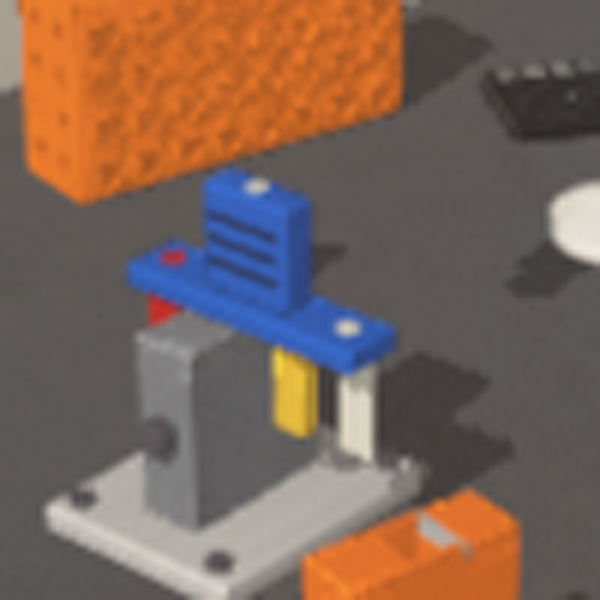

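View pics/w10.png

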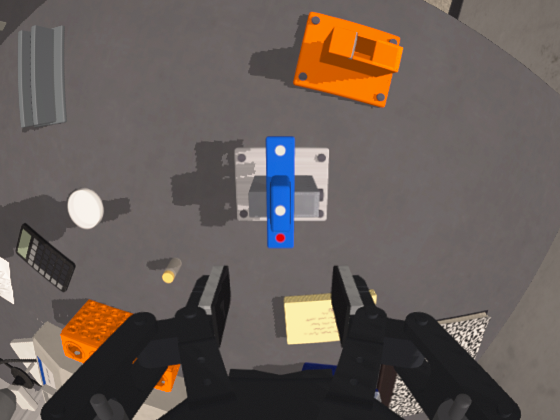

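```bash
python3 -c "
from h import *
print(manip.sign_off()); fz()"
```

```text
the job is handed in; nothing more can be done
None
the job is handed in; nothing more can be done
```

I found that the green (10 mm) leaf is the first to bind, and I left the gauge standing in the grey clamp on it, fully home and let go. I handed in at about 17.7 s; the hand-in gives no verdict.

- **White and yellow:** I took the gauge from its stand and tried white, then yellow, with each tip about 45 mm above the worktop. Both went in with no measurable drag. With the white leaf in, I touched the anvil lightly (about 2.5 N) to fix the flush position.
- **Green:** It met the jaw's lead-in, then dragged steadily at about 5–7 N, within the 4–15 N expected of a binding leaf. I pushed on until the bar met the housing, with the force peaking at about 18 N. The tip was then about 43 mm up, where fully home should be. I did not try red.
- **Last checks:** After I let go, the pictures showed the gauge standing free and upright. The handle mark sat within 0.3 mm of the bar centre, and the bar marks measured 84.3 mm apart against a nominal 84. The green leaf is about 2.6 mm off mid-width and about 0.7 mm to the anvil side by camera, both within limits. The gripper is about 100 mm clear above it.
- **Not measured directly:** I had no reading of the jaw's position. That it stands 0.5–2.7 mm back is inferred from the sustained drag. I did not re-measure the dish, vial and note pad; they were never approached.

No check failed. The two cameras differed by about 2 mm on the gauge's position and about 1° on the clamp's heading, and I worked to values close to the wrist camera's.

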